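Stack the sample cases and read the logger with a touch wand

ROBOT

A 6-joint arm with a two-finger parallel gripper is mounted at the origin on the work surface. World frame = base frame: x ahead of the robot, y to its left, z up, the work surface at z = 0. Lengths are in mm, angles in rad, forces in N, time in s.
With the tool pointing down it reaches from about 225 to 725 mm from the base axis. Payload 3.1 kg.
Tool frame: the origin (TCP) lies at the very end of the fingers, on their centre line; the grasp point (between the pads) lies 19 mm behind it (bot.grip_depth is the distance from the TCP to the grasp point, in mm); z points along the fingers, y is the line along which they close (so a half turn about z gives the same grasp; the last joint's range is limited). The gripper opens to 85 mm and grips with 20 to 120 N. Pads are 22 mm wide; open, the fingers measure 114 mm over their backs; the gripper's body (76 mm by 85 mm) begins 54 mm behind the grasp point. The pads swing forward as they close: fully open they stand 13 mm farther back than shut.
Start: joints at [1.211, 0.048, 0.099, 1.622, 0, 1.443], TCP at [120.616, 510.949, 231.312] pointing down, gripper open.
Joint ranges: [-2.91, 2.91], [-0.99, 1.94], [-1.21, 1.42], [-2.12, 2.29], [-1.49, 1.47], [-3.14, 3.14]. Speed limits (rad/s): [2.79, 2.79, 3.14, 3.14, 3.14, 3.14].

INTERFACE

Orientations are given as [roll, pitch, yaw] about the fixed x, y, z axes, in that order (R = Rz(yaw) Ry(pitch) Rx(roll)).
In Python, from workcell import bot, capture gives the robot as it stands. The module is installed in compiled form; this text tells all that it offers.
- The arm moves only by the tool arm_command, never from a script. Its argument "series" is a list of rows, each an object with "jaw": the opening in per cent of the stroke, from 0 (shut) to 100 (fully open); "linear": the shift along the tool's x, y, z in m, a list of three; "turn": the turn, a rotation vector about the tool's x, y, z in degrees, a list of three. A call has exactly 5 rows; each row shifts and turns the commanded pose from where the row before left it, along the tool's axes as they then stand; what a row does not reach is not made up. A row lasts 1/8 s, in which the tool goes at most 62.5 mm and 10.7 degrees, less where a joint would pass 70% of its speed; a pose out of reach is approached as far as the arm can. A call with a gripper value outside its range is refused whole. The fingers move at their own pace and stop on an object; "force" is the grip in N (left out, the last holds). Time passes only in rows, so rows that do not move let the fingers close, or fill a call up. It gives the time, the measured TCP pose, the force, the opening and the grip force at its end, in the units of the state.
- bot.read_state(): the state, without advancing time (a new reading comes with each control period).
- capture(name): name is "scene" or "top"; returns a dict with "pixels" (400x640x3 uint8, red, green, blue), "intrinsics" (3x3 intrinsics, pixels), "k1" (the pictures are not rectified: a ray, as slopes to the right and down, at radius r is drawn at 1 + k1 r^2 times it, then the intrinsics apply), "R" (3x3) and "t" (3): a world point X has camera coordinates R X + t. Camera axes: x right, y down, z forward; pixel columns grow to the right and rows downward; lengths in mm; the calibration is good to about 2 mm. A picture is of the moment at which its call begins. There is no depth.
- bot.job_done(): hands the job in; it is judged then, once.
The state is a dict: "clock": time; "joint_positions": joint angles; "qd": joint speeds; "joint_torque": joint torques, N m; "ee_pos": TCP position; "orientation": TCP orientation; "ft_force": force on the tool from outside, world axes, zero at the start; "ft_torque": the same for the moment, N m; "grip_width": opening from 0.0 (shut) to 1.0 (fully open); "gripper_force": force on a finger pad.
Only numpy, scipy, OpenCV 4.12 (cv2) and the standard library are available. Lean on these libraries where they do the work, as an engineer would, in place of code of your own. Each camera call takes 0.05 s, during which the arm holds its last target. There are 200 camera calls.

TASK

Stack the plain sample case squarely on top of the bottom case, which stands roughly straight ahead of the robot (the other two are to its right), then stack the case with the steel logger button squarely on top of that, letting go of each case. Then take the reader wand out of its stand and hold it upright with its spring tip on the middle of the logger button, pressed gently so that the tip is pushed about halfway in. Finish while still holding the wand there, steady, and leave the tube rack, the wash bottle and the jar where they are.

Things in the scene. Friction and masses are not known exactly. Their poses are not given: they have to be found in the camera images.
- bottom_case: the lowest case of the column: closed hard-plastic sample case, grey base, off-white lid, 96 (x) x 60 (y) x 40 mm high, flat top and underside, about 0.5 kg, loose on the bench near the robot's straight-ahead line, no button on its lid. Origin at the centre of its underside; x along the 96 mm length, z up
- plain_case: an identical closed case, 96 x 60 x 40 mm, about 0.22 kg, loose on the bench to the robot's right, no button on its lid: goes second in the column. Origin at the centre of its underside; x along the 96 mm length, z up. May be gripped across its 60 mm width
- logger_case: the same kind of case, 96 x 60 x 40 mm, about 0.22 kg, loose on the bench to the robot's right, told by the round steel logger button on its lid: goes third. Origin at the centre of its underside; x along the length, z up. The button, 20 mm across, stands 4 mm above the lid, 26 mm from the lid's middle towards +x; either end may face either way in the column
- button_top (a point): middle of the top face of the steel logger button on the logger case (44 mm above that case's underside)
- stand: wand stand: grey block fixed to the bench on the robot's left, 80 x 80 mm, 70 mm high, with one upright through hole, 21 mm across, in the middle of its top. Origin at the centre of its underside, z up
- wand: reader wand upright in the stand's hole, loose, 0.12 kg. Origin: underside of its black flange, which rests on the stand's top (z 70 mm); z up along it. Above: flange 38 mm across, 6 thick; white handle 24 x 24 mm (sides along x and y), grip it there, from 6 to 90 mm. Below: barrel 16 mm across to 40 mm below the origin, then brass spring tip 10 mm across to 54 mm below. Raise it 54 mm to leave the stand
- wand_tip (a point): middle of the flat end of the wand's spring tip; 54 mm below the wand's origin when not pressed, up to 14 mm nearer when pressed
- plunger (a joint): how far the spring tip is pushed into the wand, m: 0 is free, 0.014 is fully in. Spring: 0.6 N to start, then 0.3 N per mm (2.7 N at halfway)
- tube_rack: bystander: dark green tube rack with a few purple-capped tubes, 60 x 130 mm, 55 mm high; origin at the centre of its underside; not to be moved
- wash_bottle: bystander: white wash bottle with a bent spout, 64 mm across, 195 mm high; origin at the centre of its underside; not to be moved
- jar: bystander: small white jar with a purple cap, 44 mm across, 60 mm high; origin at the centre of its underside; not to be moved

How it is judged:
By the outcome, as a careful person would: the job done as asked, in the order asked, and still so for the second after the job is handed in, while the arm keeps its last pose, push and grip.
It also fails if it takes over 72 s, if anything falls off the work surface, if the arm or the gripper's body presses on something with over 40 N, if the wrist force passes 120 N, or if a joint passes its speed limit or range.

## Working session

There is one attempt and no reset: what is moved stays moved. The work goes in short steps, Python scripts to look and compute and a tool call to move; the robot and the scene stay as the last step left them, time stands still between calls to the robot, and variables do not carry over. Pictures are saved under pics/ and viewed, at most 10 in all, crops included, and the job is handed in when it is done.

Besides the shell and the picture viewer there is one more tool, called after "Call:" as name(argument=value, ...) on one line, values as JSON. arm_command: Moves the arm, as the interface text tells. Its arguments: {"type":"object","properties":{"series":{"type":"array","items":{"type":"object","properties":{"jaw":{"type":"number"},"linear":{"type":"array","items":{"type":"number"}},"turn":{"type":"array","items":{"type":"number"}}}}},"force":{"type":"number"}},"required":["series"]}

```bash
mkdir -p pics
cat > h.py <<'E'
import numpy as np, cv2
from workcell import bot, capture
def snap(n,f):
    c=capture(n); cv2.imwrite('pics/'+f,c['pixels'][:,:,::-1]); 
    np.savez('pics/'+f+'.npz',**{k:np.array(v) for k,v in c.items()}); return c
def load(f): return dict(np.load('pics/'+f+'.npz'))
def ray(c,u,v):
    K=np.array(c['intrinsics']); d=np.linalg.solve(K,[u,v,1])[:2]; s=d.copy()
    for _ in range(30): s=d/(1+float(c['k1'])*(s@s))
    R=np.array(c['R']); return -R.T@np.array(c['t']), R.T@np.array([s[0],s[1],1])
def hit(c,u,v,z):
    o,d=ray(c,u,v); return o+d*(z-o[2])/d[2]
def proj(c,X):
    p=np.array(c['R'])@np.array(X,float)+np.array(c['t']); s=p[:2]/p[2]; s=s*(1+float(c['k1'])*(s@s))
    return (np.array(c['intrinsics'])@[s[0],s[1],1])[:2]
E
python3 - <<'E'
from h import *
for n in ('scene','top'):
    c=snap(n,n+'0.png'); print(n,-c['R'].T@c['t'],c['k1'],c['intrinsics'][0])
print(bot.read_state())
E
```

```text
scene [1226.25495138   11.40593709  980.91424211] -0.12276106029661153 [451.09682905   0.         319.90089315]
top [ 365.05962839  -20.50133338 1059.01614999] -0.0974905707029002 [409.81017263   0.         318.04541928]
{'clock': 0.1, 'joint_positions': array([ 1.21122396e+00,  4.86791722e-02,  9.77346888e-02,  1.62201058e+00,
       -2.18597752e-05,  1.44300321e+00]), 'qd': array([ 0.00113373, -0.00191525,  0.00420939, -0.00219703, -0.0013158 ,
       -0.00056598]), 'joint_torque': array([ 3.74401061e-03, -3.39849544e+01,  3.20936358e+01,  1.58511061e-02,
       -6.20159199e-05, -4.45369736e-06]), 'ee_pos': array([120.41314605, 510.42567961, 230.22299652]), 'orientation': array([-3.13944873e+00, -2.53439637e-04,  2.90981315e+00]), 'ft_force': array([ 0.5338867 , -0.74448026, -0.00884927]), 'ft_torque': array([-0.03830943, -0.04704701,  0.00694415]), 'gripper_force': 0.0, 'grip_width': 1.0004179892792164}
```

View pics/top0.png

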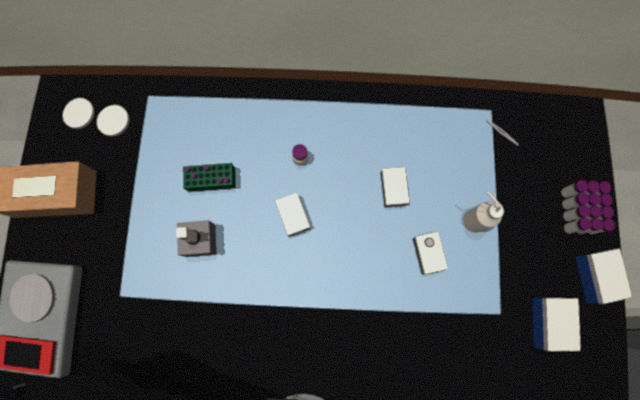

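View pics/scene0.png

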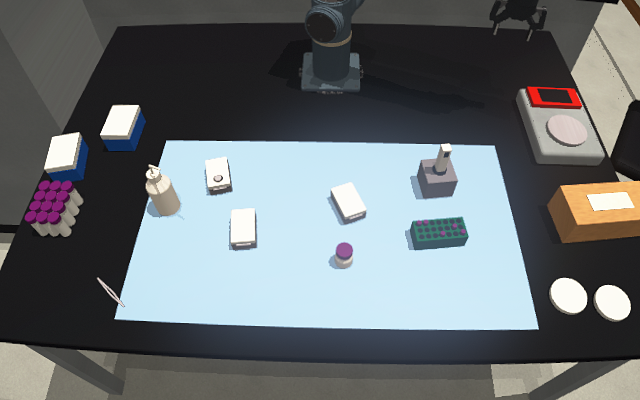

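The top view shows the bottom case at (293,214), the plain case at (395,187), the logger case at (431,252) with its button at (429,242), the stand at (196,240) with the wand, and the bottle at (485,215). The scene view agrees, with the wand handle top at about (445,148).

```bash
cat > m.py <<'E'
from h import *
def lids(c,seeds,z,thr=185,win=45):
    img=cv2.resize(c['pixels'],None,fx=4,fy=4,interpolation=cv2.INTER_CUBIC).astype(int)
    m=((img.min(2)>thr)&(img[...,2]-img[...,0]<25)).astype(np.uint8)
    out=[]
    for u,v in seeds:
        mm=np.zeros_like(m); a=slice(max(0,4*(v-win)),4*(v+win)); b=slice(4*(u-win),4*(u+win)); mm[a,b]=m[a,b]
        cs,_=cv2.findContours(mm,cv2.RETR_EXTERNAL,cv2.CHAIN_APPROX_NONE)
        k=min(cs,key=lambda q:1e9 if cv2.contourArea(q)<3000 else np.hypot(*(q[:,0].mean(0)/4-[u,v])))
        P=np.array([hit(c,(x+.5)/4-.5,(y+.5)/4-.5,z)[:2] for x,y in k[:,0]],np.float32)
        r=cv2.minAreaRect(P); bx=cv2.boxPoints(r); e=bx[1]-bx[0]; f=bx[2]-bx[1]
        L=e if np.hypot(*e)>np.hypot(*f) else f
        yaw=np.degrees(np.arctan2(L[1],L[0]))%180
        print(np.round(r[0],1),np.round(r[1],1),'yaw',round(yaw,1)); out.append((r[0],yaw))
    return out
E
python3 - <<'E'
from m import *
t=load('top0.png');s=load('scene0.png')
for th in (150,185): lids(t,[(293,214),(395,187),(431,254)],40,th)
print('scene')
for th in (150,185):lids(s,[(347,198),(243,223),(218,172)],40,th)
print('btn',hit(t,429,242,44),hit(s,218,178,44))
print('bottle',hit(t,485,215,190),hit(s,165,205,20))
# stand/wand
T=cv2.resize(t['pixels'][210:265,165:225],None,fx=8,fy=8,interpolation=cv2.INTER_CUBIC)
S=cv2.resize(s['pixels'][135:205,405:470],None,fx=7,fy=7,interpolation=cv2.INTER_CUBIC)
W=np.zeros((490,940,3),np.uint8);W[:440,:480]=T;W[:490,480:935]=S
cv2.imwrite('pics/w.png',cv2.resize(W[:,:,::-1],(799,416)))
E
```

```text
[550.4  53.6] [96.9 62.9] yaw 23.0
[ 635.3 -208.2] [96.9 62.6] yaw 7.4
[ 467.1 -300. ] [100.2  61.3] yaw 14.6
[550.5  54.7] [95.5 60.5] yaw 22.8
[ 635.7 -208.7] [95.  59.6] yaw 7.5
[ 466.9 -300.4] [95.6 59.1] yaw 14.5
scene
[555.2  53.5] [102.4  62.6] yaw 23.5
[ 638.4 -208.6] [99.6 61.7] yaw 6.9
[ 470.4 -300.1] [100.1  62.8] yaw 14.1
[553.7  53.2] [99.3 61.9] yaw 23.5
[ 637.8 -209.1] [98.3 61.1] yaw 6.7
[ 469.9 -300.6] [98.6 61.5] yaw 14.6
btn [ 491.15184661 -293.05142424   44.        ] [ 497.00022341 -292.02573396   44.        ]
bottle [ 537.15159645 -379.24126745  190.        ] [ 570.97051532 -428.01549199   20.        ]
```

View pics/w.png

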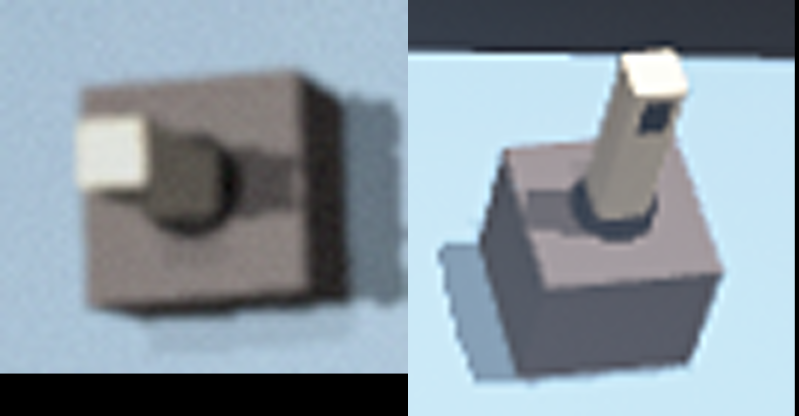

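Crop: the handle top centre is at about (181.6,232.5) in the top picture, and the stand's top centre is at about (193.5,238).

```bash
cat > go.py <<'E'
from h import *
import sys
from scipy.spatial.transform import Rotation as Ro
def go(x,y,z,yaw=None):
    s=bot.read_state(); R=Ro.from_euler('xyz',s['orientation'])
    print('t',round(s['clock'],2),'pos',np.round(s['ee_pos'],1),'rpy',np.round(np.degrees(s['orientation']),2),'F',np.round(s['ft_force'],1),'w',round(s['grip_width']*100,1),'gf',round(s['gripper_force'],1))
    d=R.inv().apply(np.array([x,y,z])-s['ee_pos'])
    if yaw is not None:
        G=Ro.from_euler('xyz',[180,0,yaw],degrees=True); print('turn',np.round((R.inv()*G).as_rotvec(degrees=True),2),'shift after turn',np.round(G.inv().apply([x,y,z]-s['ee_pos'])/1000,4))
    print('shift now m',np.round(d/1000,4))
if __name__=='__main__': go(*map(float,sys.argv[1:]))
E
python3 - <<'E'
from h import *; from go import go
t=load('top0.png');s=load('scene0.png')
f=lambda a,b:(165+a/6.8,210+b/6.8)
for z,p in((160,(113,153)),(160,(77,118)),(160,(148,118)),(160,(148,190)),(70,(194,190)),(70,(80,88)),(70,(298,72)),(70,(308,298)),(70,(90,305))): print(z,np.round(hit(t,*f(*p),z),1))
g=lambda a,b:(405+(a-408)/5.95,135+b/5.95)
print('scene top of handle',hit(s,*g(654,72),160))
go(636,-208.7,231,187.3)
E
```

```text
160 [472.8 288.8 160. ]
160 [483.7 302.2 160. ]
160 [484.9 278.3 160. ]
160 [461.2 275.7 160. ]
70 [471.7 288.5  70. ]
70 [506.6 334.6  70. ]
70 [516.4 254.8  70. ]
70 [435.3 243.3  70. ]
70 [428.6 322.1  70. ]
scene top of handle [479.03657688 290.52654246 160.        ]
t 0.1 pos [120.4 510.4 230.2] rpy [-1.7988e+02 -1.0000e-02  1.6672e+02] F [ 0.5 -0.7 -0. ] w 100.0 gf 0.0
turn [ -0.12  -0.04 -20.58] shift after turn [-0.42   -0.7788 -0.0008]
shift now m [-6.670e-01 -5.815e-01  3.000e-04]
```

Call:
arm_command(series=[{"jaw": 100, "turn": [0, 0, -10.3], "linear": [0, 0, 0]}, {"jaw": 100, "turn": [0, 0, -10.3], "linear": [0, 0, 0]}, {"jaw": 100, "linear": [-0.028, -0.052, 0], "turn": [0, 0, 0]}, {"jaw": 100, "linear": [-0.028, -0.052, 0], "turn": [0, 0, 0]}, {"jaw": 100, "linear": [-0.028, -0.052, 0], "turn": [0, 0, 0]}], force=30)

```text
clock: 0.72
ee_pos: [224.3, 365.4, 230.6]
orientation: [-3.141, -0.0, -3.013]
ft_force: [0.2, 0.4, 0.3]
grip_width: 0.998
gripper_force: 0.0
```

Call:
arm_command(series=[{"jaw": 100, "linear": [-0.028, -0.052, 0], "turn": [0, 0, 0]}, {"jaw": 100, "linear": [-0.028, -0.052, 0], "turn": [0, 0, 0]}, {"jaw": 100, "linear": [-0.028, -0.052, 0], "turn": [0, 0, 0]}, {"jaw": 100, "linear": [-0.028, -0.052, 0], "turn": [0, 0, 0]}, {"jaw": 100, "linear": [-0.028, -0.052, 0], "turn": [0, 0, 0]}])

```text
clock: 1.35
ee_pos: [396.4, 125.1, 231.0]
orientation: [3.141, -0.0, -3.014]
ft_force: [0.7, 0.9, -0.1]
grip_width: 1.002
gripper_force: 0.0
```

Call:
arm_command(series=[{"jaw": 100, "linear": [-0.028, -0.052, 0], "turn": [0, 0, 0]}, {"jaw": 100, "linear": [-0.028, -0.052, 0], "turn": [0, 0, 0]}, {"jaw": 100, "linear": [-0.028, -0.052, 0], "turn": [0, 0, 0]}, {"jaw": 100, "linear": [-0.028, -0.052, 0], "turn": [0, 0, 0]}, {"jaw": 100, "linear": [-0.028, -0.052, 0], "turn": [0, 0, 0]}])

```text
clock: 1.98
ee_pos: [568.4, -114.9, 230.7]
orientation: [3.141, -0.001, -3.014]
ft_force: [0.8, 0.1, 0.0]
grip_width: 1.001
gripper_force: 0.0
```

Call:
arm_command(series=[{"jaw": 100, "linear": [-0.028, -0.052, 0], "turn": [0, 0, 0]}, {"jaw": 100, "linear": [-0.028, -0.052, 0], "turn": [0, 0, 0]}, {"jaw": 100, "linear": [0, 0, 0.06], "turn": [0, 0, 0]}, {"jaw": 100, "linear": [0, 0, 0.06], "turn": [0, 0, 0]}, {"jaw": 100, "linear": [0, 0, 0], "turn": [0, 0, 0]}])

```text
clock: 2.6
ee_pos: [628.4, -205.8, 99.2]
orientation: [3.129, -0.021, -3.014]
ft_force: [-0.8, 1.1, -0.4]
grip_width: 1.0
gripper_force: 0.0
```

```bash
python3 go.py 636 -208.7 9 187.3
```

```text
t 2.6 pos [ 628.4 -205.8   99.2] rpy [ 179.28   -1.18 -172.69] F [-0.8  1.1 -0.4] w 100.0 gf 0.0
turn [ 0.72 -1.18  0.  ] shift after turn [-0.0072 -0.0039  0.0902]
shift now m [-0.009 -0.005  0.09 ]
```

Call:
arm_command(series=[{"jaw": 100, "linear": [-0.003, -0.002, 0], "turn": [0, 0, 0]}, {"jaw": 100, "linear": [-0.002, -0.002, 0], "turn": [0, 0, 0]}, {"jaw": 100, "linear": [0, 0, 0], "turn": [0, 0, 0]}, {"jaw": 100, "linear": [0, 0, 0], "turn": [0, 0, 0]}, {"jaw": 100, "linear": [0, 0, 0], "turn": [0, 0, 0]}])

```text
clock: 3.22
ee_pos: [642.4, -212.6, 112.2]
orientation: [-3.141, 0.001, -3.014]
ft_force: [-0.1, -0.6, -0.2]
grip_width: 1.001
gripper_force: 0.0
```

```bash
python3 go.py 636 -208.7 9 187.3; python3 -c "
from h import *
print(bot.read_state()['joint_positions'],bot.read_state()['qd'])
snap('top','hov.png')"
```

```text
t 3.23 pos [ 642.4 -212.6  112.2] rpy [-1.7996e+02  6.0000e-02 -1.7268e+02] F [-0.1 -0.6 -0.2] w 100.1 gf 0.0
turn [-0.04  0.06  0.02] shift after turn [0.0058 0.0047 0.1032]
shift now m [0.006  0.0048 0.1031]
[-4.18691550e-01  4.51606897e-01  3.42676157e-01  1.46063865e+00
  2.46861557e-05 -5.46503934e-01] [ 0.00077633  0.00471391 -0.01429063 -0.00050157 -0.00048528  0.00082665]
```

View pics/hov.png

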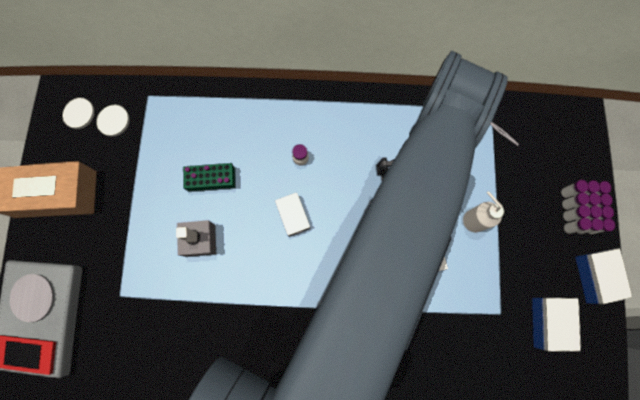

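The arm hides the plain case in the top view, but the other things stand unmoved. The TCP has settled true, so I correct it and go down.

Call:
arm_command(series=[{"jaw": 100, "linear": [0.006, 0.005, 0.033], "turn": [0, 0, 0]}, {"jaw": 100, "linear": [0, 0, 0.04], "turn": [0, 0, 0]}, {"jaw": 100, "linear": [0, 0, 0.029], "turn": [0, 0, 0]}, {"jaw": 100, "linear": [0, 0, 0], "turn": [0, 0, 0]}, {"jaw": 100, "linear": [0, 0, 0], "turn": [0, 0, 0]}])

```text
clock: 3.9
ee_pos: [636.1, -208.6, 10.6]
orientation: [-3.141, 0.001, -3.014]
ft_force: [0.3, -1.0, 0.5]
grip_width: 1.003
gripper_force: 0.0
```

```bash
python3 go.py 636 -208.7 9 187.3
python3 - <<'E'
from h import *
c=snap('scene','s1.png'); cv2.imwrite('pics/s1c.png',cv2.resize(c['pixels'][150:300,150:350,::-1],None,fx=3.5,fy=3.5,interpolation=cv2.INTER_CUBIC))
E
```

```text
t 3.9 pos [ 636.1 -208.6   10.6] rpy [-1.7995e+02  7.0000e-02 -1.7268e+02] F [ 0.3 -1.   0.5] w 100.3 gf 0.0
turn [-0.05  0.07  0.02] shift after turn [ 0.0001 -0.0001  0.0016]
shift now m [ 0.0001 -0.0001  0.0016]
```

View pics/s1c.png

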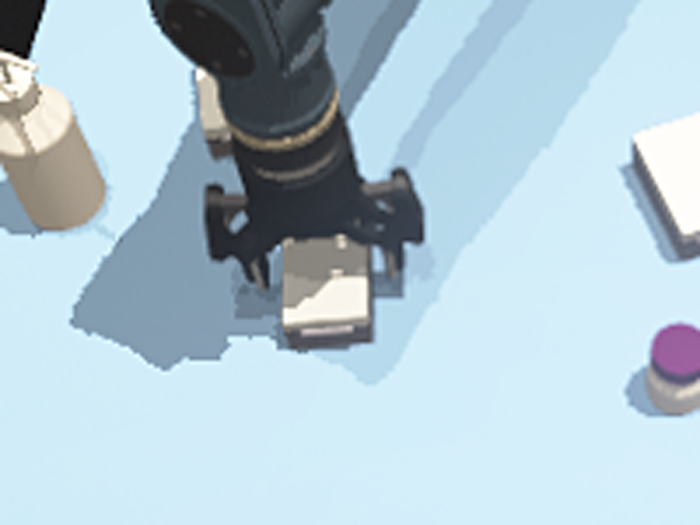

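The fingers straddle the plain case, centred. I close them and lift.

Call:
arm_command(series=[{"jaw": 55, "linear": [0, 0, 0]}, {"jaw": 55, "linear": [0, 0, 0]}, {"jaw": 55, "linear": [0, 0, 0]}, {"jaw": 55, "linear": [0, 0, 0]}, {"jaw": 55, "linear": [0, 0, 0]}], force=30)

```text
schema error: expected keys jaw, linear, turn
```

```bash
python3 go.py 636 -208.7 9 187.3
```

```text
t 3.95 pos [ 636.8 -208.9   11.5] rpy [-1.7990e+02  1.6000e-01 -1.7268e+02] F [-0.   0.2  0.9] w 100.0 gf 0.0
turn [-0.1   0.16  0.02] shift after turn [0.0008 0.0003 0.0025]
shift now m [0.0008 0.0003 0.0025]
```

Call:
arm_command(series=[{"jaw": 50, "linear": [0, 0, 0], "turn": [0, 0, 0]}, {"jaw": 50, "linear": [0, 0, 0], "turn": [0, 0, 0]}, {"jaw": 50, "linear": [0, 0, 0], "turn": [0, 0, 0]}, {"jaw": 50, "linear": [0, 0, 0], "turn": [0, 0, 0]}, {"jaw": 50, "linear": [0, 0, 0], "turn": [0, 0, 0]}], force=30)

```text
clock: 4.58
ee_pos: [636.8, -209.2, 11.4]
orientation: [-3.139, 0.003, -3.014]
ft_force: [-0.8, -0.6, 6.0]
grip_width: 0.7
gripper_force: 35.0
```

```bash
python3 go.py 636 -208.7 9 187.3
```

```text
t 4.58 pos [ 636.8 -209.2   11.4] rpy [-1.7987e+02  1.7000e-01 -1.7269e+02] F [-0.8 -0.6  6. ] w 70.0 gf 35.0
turn [-0.13  0.17  0.01] shift after turn [0.0007 0.0006 0.0024]
shift now m [0.0007 0.0006 0.0024]
```

Call:
arm_command(series=[{"jaw": 50, "linear": [0, 0, -0.02], "turn": [0, 0, 0]}, {"jaw": 50, "linear": [0, 0, -0.04], "turn": [0, 0, 0]}, {"jaw": 50, "linear": [0, 0, -0.04], "turn": [0, 0, 0]}, {"jaw": 50, "linear": [0, 0, 0], "turn": [0, 0, -7.8]}, {"jaw": 50, "linear": [0, 0, 0], "turn": [0, 0, -7.8]}])

```text
clock: 5.2
ee_pos: [635.5, -208.1, 110.4]
orientation: [3.142, 0.0, -2.737]
ft_force: [0.5, 0.8, -2.9]
grip_width: 0.697
gripper_force: 34.1
```

```bash
python3 go.py 551.4 54.7 100 202.9
```

```text
t 5.2 pos [ 635.5 -208.1  110.4] rpy [ 1.8000e+02  3.0000e-02 -1.5681e+02] F [ 0.5  0.8 -2.9] w 69.7 gf 34.1
turn [0.   0.03 0.29] shift after turn [-0.0248  0.2748  0.0104]
shift now m [-0.0262  0.2747  0.0104]
```

Call:
arm_command(series=[{"jaw": 50, "linear": [-0.004, 0.045, 0], "turn": [0, 0, 0]}, {"jaw": 50, "linear": [-0.004, 0.05, 0], "turn": [0, 0, 0]}, {"jaw": 50, "linear": [-0.005, 0.05, 0], "turn": [0, 0, 0]}, {"jaw": 50, "linear": [-0.004, 0.05, 0], "turn": [0, 0, 0]}, {"jaw": 50, "linear": [-0.004, 0.05, 0], "turn": [0, 0, 0]}])

```text
clock: 5.82
ee_pos: [558.0, 27.2, 109.3]
orientation: [3.141, -0.001, -2.742]
ft_force: [0.7, 0.2, -2.0]
grip_width: 0.697
gripper_force: 34.3
```

Call:
arm_command(series=[{"jaw": 50, "linear": [-0.004, 0.03, 0], "turn": [0, 0, 0]}, {"jaw": 50, "linear": [0, 0, 0], "turn": [0, 0, 0]}, {"jaw": 50, "linear": [0, 0, 0], "turn": [0, 0, 0]}, {"jaw": 50, "linear": [0, 0, 0], "turn": [0, 0, 0]}, {"jaw": 50, "linear": [0, 0, 0], "turn": [0, 0, 0]}])

```text
clock: 6.45
ee_pos: [551.6, 53.8, 109.2]
orientation: [3.142, -0.0, -2.743]
ft_force: [-0.5, 0.4, -2.5]
grip_width: 0.693
gripper_force: 34.4
```

```bash
python3 go.py 551.4 54.7 54 202.9;  python3 - <<'E'
from m import *
s=snap('scene','s2.png')
cv2.imwrite('pics/s2c.png',cv2.resize(s['pixels'][130:270,270:440,::-1],None,fx=4,fy=4,interpolation=cv2.INTER_CUBIC))
E
```

```text
t 6.45 pos [551.6  53.8 109.2] rpy [ 1.8000e+02 -2.0000e-02 -1.5717e+02] F [-0.5  0.4 -2.5] w 69.3 gf 34.4
turn [ 0.   -0.02 -0.07] shift after turn [-0.0002  0.0009  0.0552]
shift now m [-0.0002  0.0009  0.0552]
```

View pics/s2c.png

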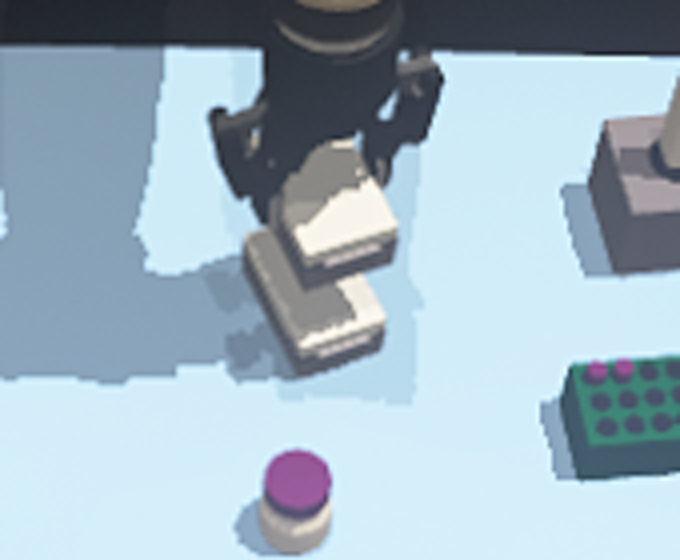

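The held case hangs above the bottom case and is parallel to it. The far lid corners in the crop are about (316,265)/(397,230) for the held case and (303,348)/(385,318) for the bottom case.

```bash
python3 - <<'E'
from m import *
s=load('s2.png'); f=lambda a,b:(270+a/4-.4,130+b/4-.4)
a=np.radians(22.9);e=np.array([np.cos(a),np.sin(a)]);n=np.array([-e[1],e[0]])
for c,z in(((551.6,53.8),137.8),((550.5,54.3),40)):
    for sg in(-1,1):
        p=np.array(c)+48*e+sg*30*n; u=proj(s,[*p,z]); print(z,sg,'expected crop px',np.round((u-[270-.4,130-.4])*4,1))
E
```

```text
137.8 -1 expected crop px [306.6 252.9]
137.8 1 expected crop px [400.6 222.5]
40 -1 expected crop px [301.6 344.2]
40 1 expected crop px [389.1 314.8]
```

Call:
arm_command(series=[{"jaw": 50, "linear": [0, 0.001, 0.025], "turn": [0, 0, 0]}, {"jaw": 50, "linear": [0, 0, 0.02], "turn": [0, 0, 0]}, {"jaw": 50, "linear": [0, 0, 0.009], "turn": [0, 0, 0]}, {"jaw": 50, "linear": [0, 0, 0], "turn": [0, 0, 0]}, {"jaw": 50, "linear": [0, 0, 0.001], "turn": [0, 0, 0]}])

```text
clock: 7.12
ee_pos: [551.9, 55.5, 55.5]
orientation: [-3.141, 0.002, -2.742]
ft_force: [0.5, -1.0, -2.8]
grip_width: 0.694
gripper_force: 34.3
```

```bash
python3 go.py 551.4 54.7 51.4 202.9;  python3 - <<'E'
from m import *
s=snap('scene','s3.png')
cv2.imwrite('pics/s3c.png',cv2.resize(s['pixels'][165:235,310:385,::-1],None,fx=8,fy=8,interpolation=cv2.INTER_CUBIC))
E
```

```text
t 7.12 pos [551.9  55.5  55.5] rpy [-1.7995e+02  1.1000e-01 -1.5709e+02] F [ 0.5 -1.  -2.8] w 69.4 gf 34.3
turn [-0.05  0.11  0.01] shift after turn [ 0.0008 -0.0005  0.0041]
shift now m [ 0.0008 -0.0005  0.0041]
```

View pics/s3c.png

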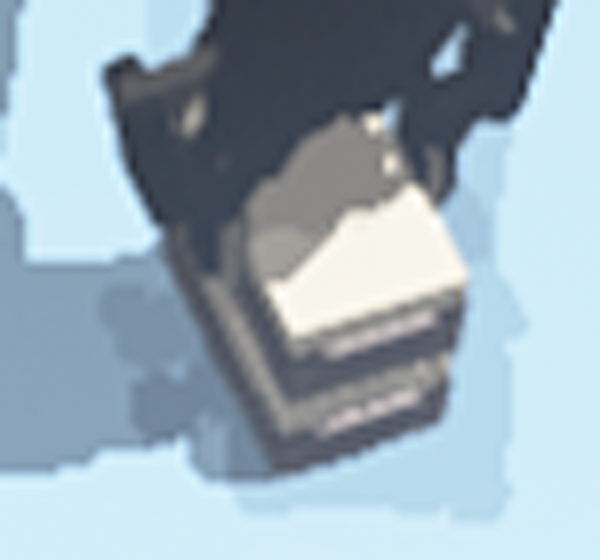

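The held case is about 4 mm above the bottom case. Far lid corners in the crop are the held case (293,338)/(466,278) and the bottom case (283,432)/(447,370).

```bash
python3 - <<'E'
from m import *
s=load('s3.png'); f=lambda a,b:(310+a/8-.44,165+b/8-.44)
a=np.radians(22.9);e=np.array([np.cos(a),np.sin(a)]);n=np.array([-e[1],e[0]])
for z,P in((84.1,((293,338),(466,278))),(40,((283,432),(447,370)))):
    for p,sg in zip(P,(-1,1)):
        h=hit(s,*f(*p),z)[:2]; c=h-48*e-sg*30*n; print(z,np.round(h,1),'centre',np.round(c,1))
E
```

```text
84.1 [609.9  46.7] centre [554.   55.6]
84.1 [586.5  99.5] centre [554.   53.2]
40 [615.1  45.2] centre [559.2  54.2]
40 [590.7  96.8] centre [558.2  50.5]
```

```bash
cat > edge.py <<'E'
from m import *
def edges(f,z,ctr,yaw,thr):
    s=load(f); u0,v0=np.round(proj(s,[*ctr,z])).astype(int); w=40
    img=cv2.resize(s['pixels'][v0-w:v0+w,u0-w:u0+w],None,fx=4,fy=4,interpolation=cv2.INTER_CUBIC).astype(int)
    m=(img.min(2)>thr)&(img[...,2]-img[...,0]<12)
    y,x=np.nonzero(m); a=np.radians(yaw);e=np.array([np.cos(a),np.sin(a)]);n=np.array([-e[1],e[0]])
    P=np.array([hit(s,u0-w+(i+.5)/4-.5,v0-w+(j+.5)/4-.5,z)[:2] for i,j in zip(x,y)])-np.array(ctr)
    A,B=P@e,P@n; k=(abs(A)<60)&(abs(B)<45); A,B=A[k],B[k]
    far=[A[abs(B-b)<1.5].max() for b in(-20,-10,0,10,20)]
    side=[B[abs(A-c)<1.5].max() for c in(25,32,38)]
    low=[B[abs(A-c)<1.5].min() for c in(35,40,44)]
    print(f,thr,'far',np.round(far,1),'left',np.round(side,1),'right',np.round(low,1))
E
python3 - <<'E'
from edge import *
for th in(170,190,210):
    edges('scene0.png',40,(550.5,54.3),22.9,th); edges('s3.png',84.1,(550.5,54.3),22.9,th)
E
```

```text
scene0.png 170 far [60.  59.8 59.8 59.6 51.9] left [27.9 28.  27.9] right [-32.6 -32.6 -32.6]
s3.png 170 far [59.9 59.9 59.9 59.9 52.4] left [29.9 29.3 29.1] right [-30.8 -30.8 -30.9]
scene0.png 190 far [59.5 59.8 59.6 59.4 50.9] left [27.9 28.  27.9] right [-32. -32. -32.]
s3.png 190 far [51.  59.7 59.9 59.9 51.5] left [29.5 29.3 29.1] right [-30.2 -30.2 -30. ]
scene0.png 210 far [50.9 59.3 50.7 50.  50.2] left [27.9 28.  27.9] right [-31.7 -31.7 -31.4]
s3.png 210 far [50.3 50.7 50.9 50.9 50.6] left [29.5 29.3 29.1] right [-29.4 -29.4 -29.4]
```

Call:
arm_command(series=[{"jaw": 50, "linear": [0, -0.0015, 0], "turn": [0, 0, 0]}, {"jaw": 50, "linear": [0, 0, 0.002], "turn": [0, 0, 0]}, {"jaw": 50, "linear": [0, 0, 0.002], "turn": [0, 0, 0]}, {"jaw": 50, "linear": [0, 0, 0], "turn": [0, 0, 0]}, {"jaw": 50, "linear": [0, 0, 0], "turn": [0, 0, 0]}])

```text
clock: 7.8
ee_pos: [552.0, 54.2, 51.5]
orientation: [-3.141, 0.001, -2.742]
ft_force: [-2.8, -0.7, 5.4]
grip_width: 0.698
gripper_force: 35.4
```

Contact is made. I release and rise.

Call:
arm_command(series=[{"jaw": 85, "linear": [0, 0, 0], "turn": [0, 0, 0]}, {"jaw": 100, "linear": [0, 0, 0], "turn": [0, 0, 0]}, {"jaw": 100, "linear": [0, 0, 0], "turn": [0, 0, 0]}, {"jaw": 100, "linear": [0, 0, -0.02], "turn": [0, 0, 0]}, {"jaw": 100, "linear": [0, 0, -0.04], "turn": [0, 0, 0]}])

```text
clock: 8.43
ee_pos: [549.5, 54.3, 108.2]
orientation: [3.139, -0.005, -2.742]
ft_force: [0.5, -0.5, 1.1]
grip_width: 1.002
gripper_force: 0.0
```

Call:
arm_command(series=[{"jaw": 100, "linear": [0, 0, -0.05], "turn": [0, 0, 0]}, {"jaw": 100, "linear": [0, 0, 0], "turn": [0, 0, 8.5]}, {"jaw": 100, "linear": [0, 0, 0], "turn": [0, 0, 0]}, {"jaw": 100, "linear": [0, 0, 0], "turn": [0, 0, 0]}, {"jaw": 100, "linear": [0, 0, 0], "turn": [0, 0, 0]}])

```text
clock: 9.05
ee_pos: [550.8, 54.2, 159.0]
orientation: [3.141, -0.002, -2.889]
ft_force: [-0.5, -0.3, 0.2]
grip_width: 0.997
gripper_force: 0.0
```

```bash
python3 go.py 467 -300.3 160 194.5
```

```text
t 9.05 pos [550.8  54.2 159. ] rpy [ 1.7996e+02 -1.3000e-01 -1.6552e+02] F [-0.5 -0.3  0.2] w 99.7 gf 0.0
turn [ 0.04 -0.13 -0.02] shift after turn [ 0.1699 -0.3223 -0.001 ]
shift now m [ 0.1698 -0.3223 -0.0008]
```

Call:
arm_command(series=[{"jaw": 100, "linear": [0.024, -0.046, 0], "turn": [0, 0, 0]}, {"jaw": 100, "linear": [0.024, -0.046, 0], "turn": [0, 0, 0]}, {"jaw": 100, "linear": [0.024, -0.046, 0], "turn": [0, 0, 0]}, {"jaw": 100, "linear": [0.024, -0.046, 0], "turn": [0, 0, 0]}, {"jaw": 100, "linear": [0.024, -0.046, 0], "turn": [0, 0, 0]}])

```text
clock: 9.68
ee_pos: [491.8, -199.7, 159.6]
orientation: [3.141, -0.001, -2.889]
ft_force: [0.7, -0.3, 0.5]
grip_width: 1.001
gripper_force: 0.0
```

Call:
arm_command(series=[{"jaw": 100, "linear": [0.024, -0.046, 0], "turn": [0, 0, 0]}, {"jaw": 100, "linear": [0.026, -0.046, 0], "turn": [0, 0, 0]}, {"jaw": 100, "linear": [0, 0, 0.03], "turn": [0, 0, 0]}, {"jaw": 100, "linear": [0, 0, 0.03], "turn": [0, 0, 0]}, {"jaw": 100, "linear": [0, 0, 0], "turn": [0, 0, 0]}])

```text
clock: 10.3
ee_pos: [464.6, -298.2, 96.5]
orientation: [3.135, -0.005, -2.89]
ft_force: [-0.3, -0.0, -0.2]
grip_width: 0.997
gripper_force: 0.0
```

Call:
arm_command(series=[{"jaw": 100, "linear": [0, 0, 0], "turn": [0, 0, 0]}, {"jaw": 100, "linear": [0, 0, 0], "turn": [0, 0, 0]}, {"jaw": 100, "linear": [0, 0, 0], "turn": [0, 0, 0]}, {"jaw": 100, "linear": [0, 0, 0], "turn": [0, 0, 0]}, {"jaw": 100, "linear": [0, 0, 0], "turn": [0, 0, 0]}])

```text
clock: 10.92
ee_pos: [467.2, -300.0, 100.6]
orientation: [-3.141, 0.0, -2.89]
ft_force: [-0.3, -0.0, 0.1]
grip_width: 1.0
gripper_force: 0.0
```

```bash
python3 go.py 467 -300.3 10 194.5
python3 - <<'E'
from edge import *
snap('scene','s4.png'); t=snap('top','t4.png')
for th in (170,190,210):
    edges('s4.png',80,(550.5,54.3),22.9,th);edges('scene0.png',40,(550.5,54.3),22.9,th)
lids(t,[(293,214)],80,150); lids(t,[(293,214)],80,185)
cv2.imwrite('pics/s4c.png',cv2.resize(load('s4.png')['pixels'][140:240,140:390,::-1],None,fx=3.2,fy=3.2,interpolation=cv2.INTER_CUBIC))
E
```

```text
t 10.93 pos [ 467.2 -300.   100.6] rpy [-1.7998e+02  1.0000e-02 -1.6557e+02] F [-0.3 -0.   0.1] w 100.0 gf 0.0
turn [-0.02  0.01 -0.07] shift after turn [ 0.0003 -0.0002  0.0906]
shift now m [ 0.0003 -0.0002  0.0906]
s4.png 170 far [59.9 59.8 59.8 59.8 52.4] left [27.7 28.  28.5] right [-32.4 -32.1 -32.2]
scene0.png 170 far [60.  59.8 59.8 59.6 51.9] left [27.9 28.  27.9] right [-32.6 -32.6 -32.6]
s4.png 190 far [59.9 59.8 59.8 59.8 51.7] left [27.7 28.  28.5] right [-31.8 -31.6 -31.6]
scene0.png 190 far [59.5 59.8 59.6 59.4 50.9] left [27.9 28.  27.9] right [-32. -32. -32.]
s4.png 210 far [59.6 59.8 59.8 50.8 51. ] left [27.7 28.  28.5] right [-31.3 -31.3 -31. ]
scene0.png 210 far [50.9 59.3 50.7 50.  50.2] left [27.9 28.  27.9] right [-31.7 -31.7 -31.4]
[550.2  54.4] [97.7 62.5] yaw 22.6
[550.8  55.1] [95.8 61.4] yaw 22.3
```

View pics/s4c.png

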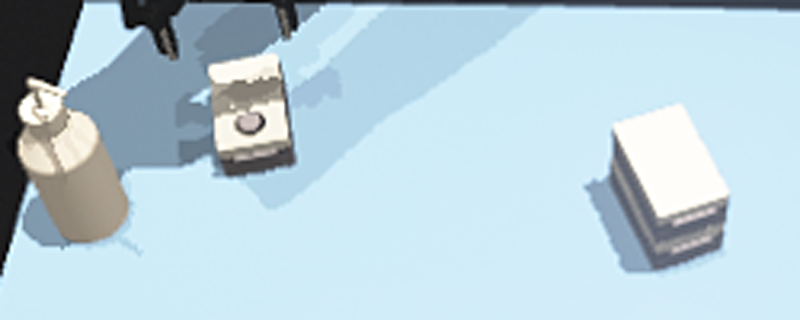

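The plain case sits squarely on the bottom case, within about 0.5 mm. The fingers stand over the logger case. I go down to it.

Call:
arm_command(series=[{"jaw": 100, "linear": [0, 0, 0.03], "turn": [0, 0, 0]}, {"jaw": 100, "linear": [0, 0, 0.03], "turn": [0, 0, 0]}, {"jaw": 100, "linear": [0, 0, 0.03], "turn": [0, 0, 0]}, {"jaw": 100, "linear": [0, 0, 0], "turn": [0, 0, 0]}, {"jaw": 100, "linear": [0, 0, 0], "turn": [0, 0, 0]}])

```text
clock: 11.65
ee_pos: [467.6, -300.4, 11.4]
orientation: [-3.141, 0.001, -2.89]
ft_force: [-0.3, 0.3, 1.1]
grip_width: 1.0
gripper_force: 0.0
```

Call:
arm_command(series=[{"jaw": 50, "linear": [0, 0, 0], "turn": [0, 0, 0]}, {"jaw": 50, "linear": [0, 0, 0], "turn": [0, 0, 0]}, {"jaw": 50, "linear": [0, 0, 0], "turn": [0, 0, 0]}, {"jaw": 50, "linear": [0, 0, 0], "turn": [0, 0, 0]}, {"jaw": 50, "linear": [0, 0, 0], "turn": [0, 0, 0]}])

```text
clock: 12.28
ee_pos: [468.3, -300.7, 12.4]
orientation: [-3.139, 0.002, -2.89]
ft_force: [0.3, 0.0, 6.8]
grip_width: 0.701
gripper_force: 35.3
```

Call:
arm_command(series=[{"jaw": 50, "linear": [0, 0, -0.03], "turn": [0, 0, 0]}, {"jaw": 50, "linear": [0, 0, -0.06], "turn": [0, 0, 0]}, {"jaw": 50, "linear": [0, 0, -0.05], "turn": [0, 0, 0]}, {"jaw": 50, "linear": [0, 0, 0], "turn": [0, 0, -8.5]}, {"jaw": 50, "linear": [0, 0, 0], "turn": [0, 0, 0]}])

```text
clock: 12.9
ee_pos: [467.0, -299.9, 150.2]
orientation: [3.141, -0.0, -2.743]
ft_force: [0.4, 0.3, -3.2]
grip_width: 0.695
gripper_force: 34.4
```

```bash
python3 go.py 551.5 54.3 150 202.7
```

```text
t 12.9 pos [ 467.  -299.9  150.2] rpy [ 1.7999e+02 -1.0000e-02 -1.5718e+02] F [ 0.4  0.3 -3.2] w 69.5 gf 34.4
turn [ 0.01 -0.01  0.12] shift after turn [-2.147e-01  2.941e-01  2.000e-04]
shift now m [-2.153e-01  2.937e-01  2.000e-04]
```

Call:
arm_command(series=[{"jaw": 50, "linear": [-0.031, 0.042, 0], "turn": [0, 0, 0]}, {"jaw": 50, "linear": [-0.031, 0.042, 0], "turn": [0, 0, 0]}, {"jaw": 50, "linear": [-0.031, 0.042, 0], "turn": [0, 0, 0]}, {"jaw": 50, "linear": [-0.031, 0.042, 0], "turn": [0, 0, 0]}, {"jaw": 50, "linear": [-0.031, 0.042, 0], "turn": [0, 0, 0]}])

```text
clock: 13.52
ee_pos: [526.9, -44.3, 148.1]
orientation: [3.14, -0.003, -2.745]
ft_force: [1.0, -0.2, -2.8]
grip_width: 0.696
gripper_force: 34.5
```

Call:
arm_command(series=[{"jaw": 50, "linear": [-0.03, 0.042, 0], "turn": [0, 0, 0]}, {"jaw": 50, "linear": [-0.03, 0.042, 0], "turn": [0, 0, 0]}, {"jaw": 50, "linear": [0, 0, 0], "turn": [0, 0, 0]}, {"jaw": 50, "linear": [0, 0, 0], "turn": [0, 0, 0]}, {"jaw": 50, "linear": [0, 0, 0], "turn": [0, 0, 0]}])

```text
clock: 14.15
ee_pos: [550.0, 53.4, 149.4]
orientation: [3.141, -0.002, -2.744]
ft_force: [0.2, 0.7, -2.6]
grip_width: 0.698
gripper_force: 34.6
```

```bash
python3 go.py 552 54.3 97 202.9
```

```text
t 14.15 pos [550.   53.4 149.4] rpy [ 1.7998e+02 -1.0000e-01 -1.5722e+02] F [ 0.2  0.7 -2.6] w 69.8 gf 34.6
turn [ 0.02 -0.1  -0.12] shift after turn [-0.0022  0.      0.0524]
shift now m [-0.0023 -0.      0.0524]
```

Call:
arm_command(series=[{"jaw": 50, "linear": [-0.002, 0, 0.025], "turn": [0, 0, 0]}, {"jaw": 50, "linear": [0, 0, 0.02], "turn": [0, 0, 0]}, {"jaw": 50, "linear": [0, 0, 0.007], "turn": [0, 0, 0]}, {"jaw": 50, "linear": [0, 0, 0], "turn": [0, 0, 0]}, {"jaw": 50, "linear": [0, 0, 0], "turn": [0, 0, 0]}])

```text
clock: 14.78
ee_pos: [553.2, 55.0, 99.5]
orientation: [-3.141, 0.002, -2.742]
ft_force: [-0.2, 0.2, -1.7]
grip_width: 0.696
gripper_force: 34.5
```

```bash
python3 go.py 552 54.3 92 202.9
python3 - <<'E'
from edge import *
snap('scene','s5.png'); z=bot.read_state()['ee_pos'][2]-12.2+40; print(z)
for th in (170,190,210):
    edges('s5.png',z,(550.5,54.3),22.9,th)
E
```

```text
t 14.78 pos [553.2  55.   99.5] rpy [-1.7995e+02  1.0000e-01 -1.5712e+02] F [-0.2  0.2 -1.7] w 69.6 gf 34.5
turn [-0.05  0.1  -0.02] shift after turn [ 0.0014 -0.0001  0.0075]
shift now m [ 0.0014 -0.0001  0.0075]
127.42459863442069
s5.png 170 far [60.  59.9 59.9 59.8 53.5] left [29.3 27.8 28.4] right [-31.6 -31.4 -31.5]
s5.png 190 far [52.5 52.7 52.6 52.1 52.6] left [28.7 27.8 28.4] right [-31.1 -30.9 -30.9]
s5.png 210 far [51.9 51.8 51.7 51.4 51.8] left [27.3 27.8 28.4] right [-30.5 -30.3 -30.4]
```

Call:
arm_command(series=[{"jaw": 50, "linear": [0.001, -0.0005, 0.003], "turn": [0, 0, 0]}, {"jaw": 50, "linear": [0, 0, 0.002], "turn": [0, 0, 0]}, {"jaw": 50, "linear": [0, 0, 0.002], "turn": [0, 0, 0]}, {"jaw": 50, "linear": [0, 0, 0], "turn": [0, 0, 0]}, {"jaw": 50, "linear": [0, 0, 0], "turn": [0, 0, 0]}])

```text
clock: 15.45
ee_pos: [551.9, 54.5, 92.4]
orientation: [-3.141, 0.001, -2.742]
ft_force: [-3.0, 0.2, 5.0]
grip_width: 0.695
gripper_force: 35.5
```

Seated. I release, rise, and turn for the wand.

Call:
arm_command(series=[{"jaw": 85, "linear": [0, 0, 0], "turn": [0, 0, 0]}, {"jaw": 100, "linear": [0, 0, 0], "turn": [0, 0, 0]}, {"jaw": 100, "linear": [0, 0, 0], "turn": [0, 0, 0]}, {"jaw": 100, "linear": [0, 0, -0.02], "turn": [0, 0, 0]}, {"jaw": 100, "linear": [0, 0, -0.04], "turn": [0, 0, 0]}])

```text
clock: 16.08
ee_pos: [550.0, 54.5, 149.2]
orientation: [3.139, -0.005, -2.742]
ft_force: [0.5, -0.1, 0.6]
grip_width: 1.001
gripper_force: 0.0
```

Call:
arm_command(series=[{"jaw": 100, "linear": [0, 0, -0.045], "turn": [0, 0, 0]}, {"jaw": 100, "linear": [0, 0, 0], "turn": [0, 0, 8.4]}, {"jaw": 100, "linear": [0, 0, 0], "turn": [0, 0, 8.4]}, {"jaw": 100, "linear": [0, 0, 0], "turn": [0, 0, 0]}, {"jaw": 100, "linear": [0, 0, 0], "turn": [0, 0, 0]}])

```text
clock: 16.7
ee_pos: [551.6, 54.5, 195.9]
orientation: [3.142, -0.001, -3.033]
ft_force: [-1.0, 0.2, -0.5]
grip_width: 0.997
gripper_force: 0.0
```

```bash
python3 go.py 473 289 200 186
python3 - <<'E'
from h import *
t=load('top0.png'); img=t['pixels'].astype(int)
# refine handle top by lit-face mask
I=cv2.resize(t['pixels'][215:250,165:205],None,fx=8,fy=8,interpolation=cv2.INTER_CUBIC).astype(int)
for th in(140,170,190):
    m=((I.min(2)>th)&(I[...,2]-I[...,0]<8)).astype(np.uint8); cs,_=cv2.findContours(m,cv2.RETR_EXTERNAL,cv2.CHAIN_APPROX_NONE); k=max(cs,key=cv2.contourArea)
    P=np.array([hit(t,165+(x+.5)/8-.5,215+(y+.5)/8-.5,160)[:2] for x,y in k[:,0]],np.float32); print(cv2.minAreaRect(P))
E
```

```text
t 16.7 pos [551.6  54.5 195.9] rpy [ 1.7999e+02 -3.0000e-02 -1.7376e+02] F [-1.   0.2 -0.5] w 99.7 gf 0.0
turn [ 0.   -0.03  0.24] shift after turn [ 0.0537  0.2414 -0.0041]
shift now m [ 0.0527  0.2417 -0.004 ]
((470.2484436035156, 289.9043273925781), (36.359588623046875, 23.073360443115234), 6.528913497924805)
((473.5744934082031, 290.71533203125), (24.041505813598633, 22.218265533447266), 6.528913974761963)
((473.51666259765625, 291.2774963378906), (21.247875213623047, 21.088069915771484), 6.528913497924805)
```

Call:
arm_command(series=[{"jaw": 100, "linear": [0.009, 0.04, 0], "turn": [0, 0, 0]}, {"jaw": 100, "linear": [0.009, 0.041, 0], "turn": [0, 0, 0]}, {"jaw": 100, "linear": [0.009, 0.04, 0], "turn": [0, 0, 0]}, {"jaw": 100, "linear": [0.009, 0.041, 0], "turn": [0, 0, 0]}, {"jaw": 100, "linear": [0.009, 0.04, 0], "turn": [0, 0, 0]}])

```text
clock: 17.32
ee_pos: [484.9, 251.8, 196.1]
orientation: [-3.142, -0.0, -3.033]
ft_force: [0.2, 0.2, 0.0]
grip_width: 1.001
gripper_force: 0.0
```

Call:
arm_command(series=[{"jaw": 100, "linear": [0.008, 0.04, 0], "turn": [0, 0, 0]}, {"jaw": 100, "linear": [0, 0, 0], "turn": [0, 0, 0]}, {"jaw": 100, "linear": [0, 0, 0], "turn": [0, 0, 0]}, {"jaw": 100, "linear": [0, 0, 0], "turn": [0, 0, 0]}, {"jaw": 100, "linear": [0, 0, 0], "turn": [0, 0, 0]}])

```text
clock: 17.95
ee_pos: [473.7, 288.6, 196.3]
orientation: [-3.141, 0.0, -3.036]
ft_force: [0.5, 0.6, 0.5]
grip_width: 1.003
gripper_force: 0.0
```

```bash
python3 go.py 473.3 289.7 106 186.4
python3 - <<'E'
from edge import *
s=snap('scene','s6.png'); t=snap('top','t6.png')
for th in (170,190,210):
    edges('s6.png',120,(550.5,54.3),22.9,th)
a=cv2.resize(s['pixels'][120:240,310:470],None,fx=4,fy=4,interpolation=cv2.INTER_CUBIC)
cv2.imwrite('pics/s6c.png',a[:,:,::-1])
lids(t,[(292,212)],120,170)
# steel button in both views: lower brightness blob on lid
b=np.array([550.5,54.3])+26*np.array([np.cos(np.radians(22.7)),np.sin(np.radians(22.7))]); print('btn pred',b)
for c,n in((s,'scene'),(t,'top')):
    u,v=proj(c,[*b,124]); u0,v0=int(u),int(v); I=cv2.resize(c['pixels'][v0-12:v0+12,u0-12:u0+12],None,fx=8,fy=8,interpolation=cv2.INTER_CUBIC)
    cv2.imwrite('pics/btn_%s.png'%n,cv2.resize(I,None,fx=2,fy=2)[:,:,::-1]); print(n,'crop px',(u-u0+12)*16,(v-v0+12)*16,u0,v0)
cv2.imwrite('pics/btn.png',np.hstack([cv2.imread('pics/btn_scene.png'),cv2.imread('pics/btn_top.png')]))
E
```

```text
t 17.95 pos [473.7 288.6 196.3] rpy [-179.99    0.   -173.96] F [0.5 0.6 0.5] w 100.3 gf 0.0
turn [-0.01  0.   -0.36] shift after turn [0.0003 0.0012 0.0903]
shift now m [0.0003 0.0012 0.0903]
s6.png 170 far [59.9 59.8 60.  59.9 51.9] left [29.3 29.1 28.8] right [-31.5 -31.6 -31.9]
s6.png 190 far [59.9 59.8 60.  59.9 51.4] left [29.3 29.1 28.8] right [-31.  -31.3 -31.4]
s6.png 210 far [59.9 50.3 50.9 59.9 50.3] left [28.8 28.8 28.2] right [-30.7 -30.8 -30.8]
[550.4  55.1] [96.5 62. ] yaw 22.3
btn pred [574.48599033  64.3335571 ]
scene crop px 194.41831911361896 195.48334833015542 354 185
top crop px 202.7661606252832 193.41572913974642 285 196
```

View pics/s6c.png

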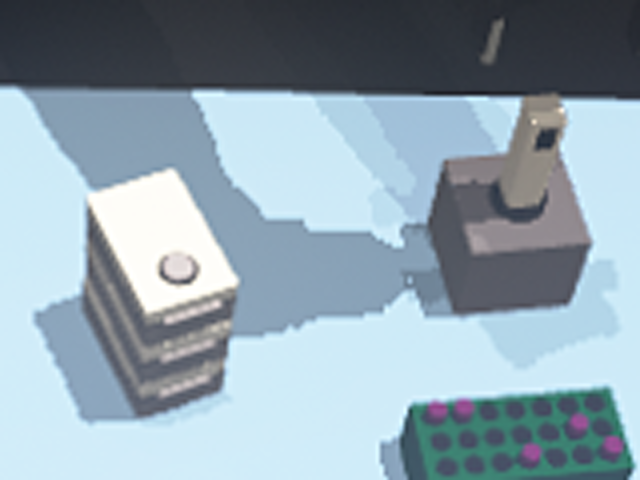

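View pics/btn.png

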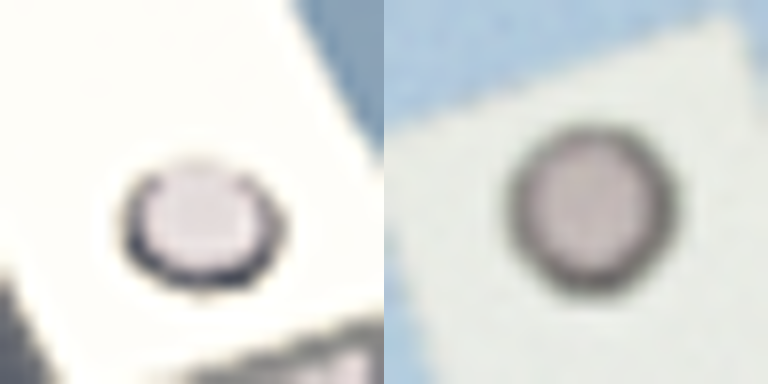

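The column is square with the button at the far end. The button is centred at about (208,210) in the top crop, within about 1 px of the prediction, and the fingers are over the wand. I go down and grip.

Call:
arm_command(series=[{"jaw": 100, "linear": [0, 0.001, 0.03], "turn": [0, 0, -0.4]}, {"jaw": 100, "linear": [0, 0, 0.03], "turn": [0, 0, 0]}, {"jaw": 100, "linear": [0, 0, 0.032], "turn": [0, 0, 0]}, {"jaw": 100, "linear": [0, 0, 0], "turn": [0, 0, 0]}, {"jaw": 100, "linear": [0, 0, 0], "turn": [0, 0, 0]}])

```text
clock: 18.68
ee_pos: [473.8, 290.5, 105.5]
orientation: [3.141, 0.001, -3.028]
ft_force: [0.7, -0.6, 0.5]
grip_width: 1.002
gripper_force: 0.0
```

Call:
arm_command(series=[{"jaw": 20, "linear": [0, 0, 0], "turn": [0, 0, 0]}, {"jaw": 20, "linear": [0, 0, 0], "turn": [0, 0, 0]}, {"jaw": 20, "linear": [0, 0, 0], "turn": [0, 0, 0]}, {"jaw": 20, "linear": [0, 0, 0], "turn": [0, 0, 0]}, {"jaw": 20, "linear": [0, 0, 0], "turn": [0, 0, 0]}], force=40)

```text
clock: 19.3
ee_pos: [473.6, 290.5, 104.9]
orientation: [3.141, 0.001, -3.028]
ft_force: [0.2, -0.3, 2.0]
grip_width: 0.272
gripper_force: 42.3
```

Call:
arm_command(series=[{"jaw": 20, "linear": [0, 0, 0], "turn": [0, 0, 0]}, {"jaw": 20, "linear": [0, 0, 0], "turn": [0, 0, 0]}, {"jaw": 20, "linear": [0, 0, 0], "turn": [0, 0, 0]}, {"jaw": 20, "linear": [0, 0, 0], "turn": [0, 0, 0]}, {"jaw": 20, "linear": [0, 0, 0], "turn": [0, 0, 0]}])

```text
clock: 19.92
ee_pos: [473.6, 290.5, 104.9]
orientation: [3.141, 0.001, -3.028]
ft_force: [-0.3, -1.4, 6.6]
grip_width: 0.279
gripper_force: 42.6
```

```bash
python3 go.py 473.3 289.7 103 186.4
```

```text
t 19.93 pos [473.6 290.5 104.9] rpy [ 1.7999e+02  6.0000e-02 -1.7348e+02] F [-0.3 -1.4  6.6] w 27.9 gf 42.6
turn [0.01 0.06 0.12] shift after turn [ 0.0004 -0.0008  0.0019]
shift now m [ 0.0004 -0.0008  0.0019]
```

Call:
arm_command(series=[{"jaw": 20, "linear": [0, 0, -0.02], "turn": [0, 0, 0]}, {"jaw": 20, "linear": [0, 0, -0.03], "turn": [0, 0, 0]}, {"jaw": 20, "linear": [0, 0, -0.03], "turn": [0, 0, 0]}, {"jaw": 20, "linear": [0, 0, -0.03], "turn": [0, 0, 0]}, {"jaw": 20, "linear": [0, 0, -0.035], "turn": [0, 0, 0]}])

```text
clock: 20.55
ee_pos: [472.1, 290.2, 247.9]
orientation: [-3.141, -0.004, -3.028]
ft_force: [-0.2, 1.0, -1.8]
grip_width: 0.274
gripper_force: 41.8
```

Call:
arm_command(series=[{"jaw": 20, "linear": [0, 0, 0], "turn": [0, 0, 0]}, {"jaw": 20, "linear": [0, 0, 0], "turn": [0, 0, 0]}, {"jaw": 20, "linear": [0, 0, 0], "turn": [0, 0, 0]}, {"jaw": 20, "linear": [0, 0, 0], "turn": [0, 0, 0]}, {"jaw": 20, "linear": [0, 0, 0], "turn": [0, 0, 0]}])

```text
clock: 21.18
ee_pos: [472.8, 290.3, 248.5]
orientation: [-3.141, -0.001, -3.028]
ft_force: [0.5, 0.5, -1.2]
grip_width: 0.273
gripper_force: 41.9
```

```bash
python3 go.py 573.6 64.3 245 186.4
```

```text
t 21.18 pos [472.8 290.3 248.5] rpy [-1.7998e+02 -7.0000e-02 -1.7348e+02] F [ 0.5  0.5 -1.2] w 27.3 gf 41.9
turn [-0.02 -0.07  0.12] shift after turn [-0.0749 -0.2358  0.0035]
shift now m [-0.0744 -0.236   0.0035]
```

Call:
arm_command(series=[{"jaw": 20, "linear": [-0.012, -0.039, 0], "turn": [0, 0, 0]}, {"jaw": 20, "linear": [-0.013, -0.04, 0], "turn": [0, 0, 0]}, {"jaw": 20, "linear": [-0.012, -0.039, 0], "turn": [0, 0, 0]}, {"jaw": 20, "linear": [-0.013, -0.04, 0], "turn": [0, 0, 0]}, {"jaw": 20, "linear": [-0.012, -0.039, 0], "turn": [0, 0, 0]}])

```text
clock: 21.8
ee_pos: [557.6, 100.5, 249.2]
orientation: [3.142, 0.0, -3.028]
ft_force: [0.4, 0.4, -1.6]
grip_width: 0.276
gripper_force: 41.8
```

Call:
arm_command(series=[{"jaw": 20, "linear": [-0.0125, -0.039, 0], "turn": [0, 0, 0]}, {"jaw": 20, "linear": [0, 0, 0.01], "turn": [0, 0, 0]}, {"jaw": 20, "linear": [0, 0, 0.01], "turn": [0, 0, 0]}, {"jaw": 20, "linear": [0, 0, 0], "turn": [0, 0, 0]}, {"jaw": 20, "linear": [0, 0, 0], "turn": [0, 0, 0]}])

```text
clock: 22.42
ee_pos: [573.6, 65.5, 229.4]
orientation: [3.141, -0.0, -3.026]
ft_force: [0.9, 0.1, -1.3]
grip_width: 0.274
gripper_force: 41.9
```

Call:
arm_command(series=[{"jaw": 20, "linear": [0, 0, 0], "turn": [0, 0, 0]}, {"jaw": 20, "linear": [0, 0, 0], "turn": [0, 0, 0]}, {"jaw": 20, "linear": [0, 0, 0], "turn": [0, 0, 0]}, {"jaw": 20, "linear": [0, 0, 0], "turn": [0, 0, 0]}, {"jaw": 20, "linear": [0, 0, 0], "turn": [0, 0, 0]}])

```text
clock: 23.05
ee_pos: [574.0, 64.4, 229.3]
orientation: [-3.142, -0.0, -3.028]
ft_force: [-0.3, 0.5, -1.7]
grip_width: 0.27
gripper_force: 41.9
```

```bash
python3 go.py 573.6 64.3 213 186.4
python3 - <<'E'
from h import *
s=snap('scene','s7.png')
p=bot.read_state()['ee_pos']
f=lambda X:np.round((proj(s,X)-[320,115]+.5)*8,0)
print('tip',f([p[0],p[1],p[2]-88.9]),'barrel end',f([p[0],p[1],p[2]-74.9]),'flange',f([p[0],p[1],p[2]-34.9]),'btn',f([573.6,64.3,124]))
cv2.imwrite('pics/s7c.png',cv2.resize(s['pixels'][115:215,320:400,::-1],None,fx=8,fy=8,interpolation=cv2.INTER_CUBIC)[200:800])
print('rows minus 200')
E
```

```text
t 23.05 pos [574.   64.4 229.3] rpy [-180.     -0.   -173.49] F [-0.3  0.5 -1.7] w 27.0 gf 41.9
turn [-0.   -0.    0.11] shift after turn [ 0.0004 -0.      0.0163]
shift now m [ 0.0004 -0.      0.0163]
tip [280. 531.] barrel end [283. 501.] flange [290. 413.] btn [277. 563.]
rows minus 200
```

View pics/s7c.png

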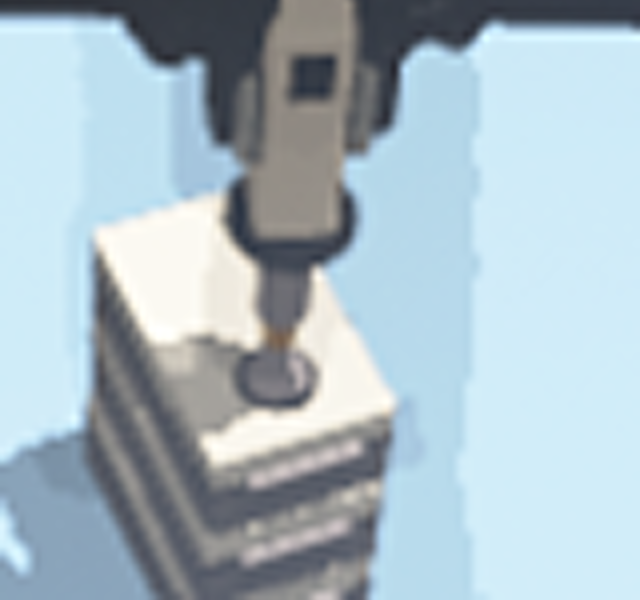

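The tip hangs over the button: tip at (278,345) and button at (276,374) in the crop, with the same offset as the prediction. I press gently.

Call:
arm_command(series=[{"jaw": 20, "linear": [0, 0, 0.008], "turn": [0, 0, 0]}, {"jaw": 20, "linear": [0, 0, 0.006], "turn": [0, 0, 0]}, {"jaw": 20, "linear": [0, 0, 0.001], "turn": [0, 0, 0]}, {"jaw": 20, "linear": [0, 0, 0], "turn": [0, 0, 0]}, {"jaw": 20, "linear": [0, 0, 0], "turn": [0, 0, 0]}])

```text
clock: 23.72
ee_pos: [574.1, 64.4, 214.6]
orientation: [-3.142, 0.0, -3.028]
ft_force: [0.0, -0.0, -1.0]
grip_width: 0.274
gripper_force: 41.9
```

Call:
arm_command(series=[{"jaw": 20, "linear": [0, 0, 0.003], "turn": [0, 0, 0]}, {"jaw": 20, "linear": [0, 0, 0.002], "turn": [0, 0, 0]}, {"jaw": 20, "linear": [0, 0, 0], "turn": [0, 0, 0]}, {"jaw": 20, "linear": [0, 0, 0], "turn": [0, 0, 0]}, {"jaw": 20, "linear": [0, 0, 0], "turn": [0, 0, 0]}])

```text
clock: 24.35
ee_pos: [574.3, 64.4, 209.7]
orientation: [-3.141, 0.001, -3.028]
ft_force: [0.1, -0.1, 0.5]
grip_width: 0.272
gripper_force: 42.0
```

Call:
arm_command(series=[{"jaw": 20, "linear": [0, 0, 0.002], "turn": [0, 0, 0]}, {"jaw": 20, "linear": [0, 0, 0.001], "turn": [0, 0, 0]}, {"jaw": 20, "linear": [0, 0, 0], "turn": [0, 0, 0]}, {"jaw": 20, "linear": [0, 0, 0], "turn": [0, 0, 0]}, {"jaw": 20, "linear": [0, 0, 0], "turn": [0, 0, 0]}])

```text
clock: 24.98
ee_pos: [574.2, 64.5, 206.5]
orientation: [-3.141, 0.001, -3.028]
ft_force: [1.5, -0.3, 1.9]
grip_width: 0.277
gripper_force: 42.1
```

Run:
```python
from h import *
F=[]
for i in range(8):
    s=snap('scene','s8.png'); q=bot.read_state(); F.append([*q['ee_pos'],q['ft_force'][2]])
print(np.round(np.mean(F,0),2),np.round(np.std(F,0),2),q['clock'])
```

```text
[574.16  64.43 206.43   1.28] [0.04 0.01 0.04 0.26] 25.375
```

The force rose by 2.7 N over 6.5 mm of travel, which matches a half-pressed tip on the button's top face. I hand it in.

```bash
python3 -c "
from workcell import bot
print(bot.job_done())"
```

```text
the job is handed in; nothing more can be done
None
```

The job is handed in at about 25 s: both cases are stacked squarely and released, and the wand is held upright on the button, about half pressed by the force reading; I viewed 11 pictures, one over the limit of 10.

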